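# Load a wood blank into the desktop engraver and latch its sliding guard

### The arm

A 6-joint arm with a two-finger parallel gripper is mounted at the origin on a cart in front of the work surface, level with it; the furniture and walls round the work are solid. World frame = base frame: x ahead of the robot, y to its left, z up, the work surface at z = 0. Lengths are in mm, angles in rad, forces in N, time in s.
With the tool pointing down it reaches from about 300 to 775 mm from the base axis. Payload 14.6 kg.
Tool frame: the origin (TCP) lies midway between the tips of the shut fingers; the grasp point (between the pads) lies 19 mm behind it (manip.grasp_offset is the distance from the TCP to the grasp point, in mm); z points along the fingers, y is the line along which they close (so a half turn about z gives the same grasp; the last joint's range is limited). The gripper opens to 94 mm and grips with 3 to 60 N. Pads are 16 mm wide; open, the fingers measure 119 mm over their backs; the gripper's body (75 mm by 177 mm) begins 78 mm behind the grasp point.
Start: joints at [-1.391, 0.3, 1.521, -0, 1.321, -0.067], TCP at [134.36, -533.326, 205.446] pointing down, gripper open.
Joint ranges: [-3.03, 3.03], [-0.79, 2.21], [0.23, 2.52], [-1.04, 4.18], [0, 3.07], [-2.55, 2.55]. Speed limits (rad/s): [2.22, 2.22, 2.57, 3.14, 3.14, 3.14].

### API

Orientations are given as [roll, pitch, yaw] about the fixed x, y, z axes, in that order (R = Rz(yaw) Ry(pitch) Rx(roll)).
In Python, from cell import manip, viewer gives the robot as it stands. The module is installed in compiled form; this text tells all that it offers.
- The arm moves only by the tool move_arm, never from a script. Its argument "moves" is a list of rows, each a list of 4 numbers: the shift along the tool's x, y, z in m, then the turn about the tool's z in rad. A call has 1 to 12 rows; each row is the pose to reach, as a shift and turn from the pose commanded when the call began, along the tool's axes at that moment; what a row does not reach only later rows make up. A row lasts 1/10 s, in which the tool goes at most 50 mm and 8.59 degrees, less where a joint would pass 70% of its speed; a pose out of reach is approached as far as the arm can. A call with a gripper value outside its range is refused whole. "jaw" is the finger opening in m, from 0 to 0.094, set as the call begins (left out, the last holds). The fingers move at their own pace and stop on an object; "squeeze" is the grip in N (left out, the last holds). Time passes only in rows, so rows that repeat a pose let the fingers close. It gives the time, the measured TCP pose, the force, the opening and the grip force at its end, in the units of the state.
- manip.read_state(): the state, without advancing time (a new reading comes with each control period).
- viewer.camera(name): name is "side" or "top" or "wrist"; returns a dict with "frame" (480x640x3 uint8, blue, green, red), "z_map" (480x640 float32, mm along the optical axis (not along the pixel's ray), 0 where there is no reading), "fx", "fy", "cx", "cy" (pixels), "origin" and "orientation" of the camera in the world. Camera axes: x right, y down, z forward; pixel columns grow to the right and rows downward; lengths in mm; the calibration is good to about 2 mm. The wrist camera is an equidistant fisheye: a pixel r from the principal point sees the ray r / f radians off the axis. A picture is of the moment at which its call begins.
- manip.sign_off(): hands the job in; it is judged then, once.
The state is a dict: "clock": time; "joints": joint angles; "qd": joint speeds; "effort": joint torques, N m; "eef_pos": TCP position; "eef_rot": TCP orientation; "wrist_force": force on the tool from outside, world axes, zero at the start; "moment": the same for the moment, N m; "finger_gap": finger opening in mm; "finger_force": force on a finger pad.
Only numpy, scipy, OpenCV 4.12 (cv2) and the standard library are available. Lean on these libraries where they do the work, as an engineer would, in place of code of your own. Each camera call takes 0.05 s, during which the arm holds its last target. There are 200 camera calls.

### The job

Load the dark wood block that lies on the desk into the desktop laser engraver: press the red paddle to free the amber guard and slide the guard fully open, set the block down gently on the bed (it stands at whatever height the last job left, so feel for it; do not drop or ram the block), and push it snug into the steel corner stop, long side along the back strip and end against the right strip. Then slide the guard shut until its latch snaps home, without slamming or forcing it. Leave the other things on the desk alone.

Things in the scene. Friction and masses are not known exactly. Their poses are not given: they have to be found in the camera images.
- engraver: Grey desktop laser engraver, fixed, 250 (x) x 485 (y) x 112 mm high; guard tracks on its front and back edges rise to 126 mm. Origin on its underside, x to its back, y to its left, z up; spans x -125..125, y -245..240 mm. The bed, a flat dark lift plate, x -98..98, y -215..-5, walled all round, stands at an unknown height of 70 to 97 mm above the underside: feel for it. Left of it is a deck.
- guard_slide (a joint): Slide of the guard to the engraver's +y (left), m: 0 = shut, 0.2 = fully open; about 2 N of friction. The guard is an amber window in a black frame, 206 x 210 x 5 mm, its top face 119 mm above the engraver's underside. Fully open, with the hook it leaves the bed free from y -215 to -40 mm.
- grip_top (a point): Middle of the top edge of the guard's black upright rib; moves with the guard. Rib: 90 mm long (engraver x), 12 mm thick (y), 38 mm high above the guard's top face, so its top is 157 mm above the engraver's underside; at engraver x 0, y -142 mm when shut. Push its right face to open, its left face to shut. Axes as the engraver's.
- guard: The guard itself, with its rib and latch. Origin under the middle of its panel, 114 mm above the engraver's underside, 43 mm below and 32 mm to the left (+y) of the rib's top middle. Axes as the engraver's.
- latch (a joint): Sprung rocker on the guard, rad: 0 = hook down, 0.155 = paddle fully pressed (4 N, 5 to 7 mm). Shut, the hook sits behind a steel keeper on the engraver's right end; it clears above 0.135 rad, and the paddle must stay down until the guard has moved 10 mm. On shutting, the hook rides up the keeper's ramp by itself (about 5 N more push over the last 20 mm) and snaps down at the very end.
- paddle (a point): Pressing point on top of the red thumb paddle, 134 mm above the engraver's underside at rest. The paddle is 60 mm (x) x 40 mm (y), its left edge 2 mm right of the rib; this point is 14 mm right of the rib's right face and 34 mm left of the rocker's pin.
- corner (a point): Inner corner of the L-shaped steel stop on the bed; axes as the engraver's. Its x and y are true; its z is the bed's lowest height, and the bed may stand 0 to 27 mm higher. Strips 7 mm high, 10 mm wide: the back strip's front face is at x = 0 and runs 180 mm to +y, the right strip's left face is at y = 0 and runs 155 mm to -x. A block seated long side to the back has its origin at x -24, y +55 mm.
- dark_blank: Dark red-brown oiled wood block, 48 (x) x 110 (y) x 12 mm, about 70 g, loose on the desk to the right of the engraver. Origin at the centre of its underside.
- pale_blank: Pale wood block of the same size, beside the dark one. Leave alone. Origin at the centre of its underside.
- tape_measure: Yellow tape measure, 33 x 80 x 61 mm, standing in front of the engraver. Leave alone. Origin at its underside.
- paint_pot_4: Ochre paint sample pot, 53 mm across, 61 mm high, near the desk's right edge. Leave alone. Origin at its underside.
- mug: Red mug on a coaster, at the right of the desk, 92 mm high. Leave alone. Origin at its underside.

How it is judged (in metres and radians):
On the way, in this order (a step that is already met when the one before it is completed fails the run):
1. the guard is slid open (value of joint guard_slide above 0.15 m), for 0.1 s.
2. the dark block lies flat and snug in the corner stop (x of dark_blank in the frame of corner between -0.027 and -0.02 m and y of dark_blank in the frame of corner between 0.051 and 0.058 m and z of dark_blank in the frame of corner below 0.03 m and angle between dark_blank's own z axis and vertical below 0.04 rad and angle between the y axis of dark_blank and the y axis of engraver, either way round below 0.04 rad), for 0.2 s.
At the end, for the whole second after the job is handed in: The guard is shut (within 3 mm) with its hook down behind the keeper (latch under 0.03 rad), and the dark block lies flat (within 0.04 rad) and at rest on the bed in the corner stop: within 3 mm of both strips, long side along the back strip within 0.04 rad (all of step 2 and value of joint guard_slide below 0.003 m and value of joint latch below 0.03 rad and linear speed of dark_blank below 0.02 m/s); the robot touches nothing.
It fails at once if the guard, the bed or any part of the engraver is rammed, slammed or forced by the fingers or with the block (over 75 N) (contact force between any of the fingers, dark_blank and engraver above 75 N).
It fails at once if the dark block is let fall onto the bed (over 0.25 m/s, not held, at the engraver) (horizontal distance between dark_blank and corner below 0.2 m and contact force between the fingers and dark_blank below 0.3 N and linear speed of dark_blank above 0.25 m/s).
It fails at once if the pale block, the tape measure, the paint pot or the mug is moved over 30 mm (distance of any of pale_blank, tape_measure, paint_pot_4, mug from where it was at the start of the episode above 0.03 m).
It also fails if it takes over 69 s, if anything falls off the work surface, if the arm or the gripper's body presses on something with over 40 N, if the wrist force passes 120 N, or if a joint passes its speed limit or range.

## Working session

There is one attempt and no reset: what is moved stays moved. The work goes in short steps, Python scripts to look and compute and a tool call to move; the robot and the scene stay as the last step left them, time stands still between calls to the robot, and variables do not carry over. Pictures are saved under pics/ and viewed, at most 10 in all, crops included, and the job is handed in when it is done.

Besides the shell and the picture viewer there is one more tool, called after "Request:" in YAML: its name, and indented under it one key for each argument. move_arm: Moves the arm, as the interface text tells. Its arguments: {"type":"object","properties":{"moves":{"type":"array"},"jaw":{"type":"number"},"squeeze":{"type":"number"}},"required":["moves"]}

```bash
mkdir -p pics
python3 - <<'E'
from cell import manip, viewer
import cv2,numpy as np,pickle
s=manip.read_state();print({k:np.round(v,3).tolist() for k,v in s.items()},manip.grasp_offset)
for n in("top","side"):
    c=viewer.camera(n);pickle.dump(c,open(n+".pkl","wb"));cv2.imwrite(f"pics/{n}0.png",c["frame"])
    print(n,{k:np.round(c[k],3).tolist() for k in("fx","fy","cx","cy","origin","orientation")})
E
```

```text
{'clock': 0.0, 'joints': [-1.391, 0.3, 1.522, -0.0, 1.321, -0.067], 'qd': [-0.001, -0.0, -0.0, 0.0, -0.0, -0.0], 'effort': [0.0, -53.181, -35.274, 0.071, 0.024, -0.0], 'eef_pos': [134.321, -533.065, 204.878], 'eef_rot': [-3.14, -0.0, 0.247], 'wrist_force': [-0.921, 0.241, 0.139], 'moment': [0.017, 0.003, 0.008], 'finger_force': 0.0, 'finger_gap': 93.591} 18.8
top {'fx': 571.995, 'fy': 571.995, 'cx': 319.24, 'cy': 246.15, 'origin': [338.923, -220.796, 1280.008], 'orientation': [-2.961, 0.006, -1.561]}
side {'fx': 588.523, 'fy': 588.523, 'cx': 320.265, 'cy': 228.676, 'origin': [-41.597, 820.15, 644.775], 'orientation': [-2.009, -0.02, -2.628]}
```

View pics/top0.png

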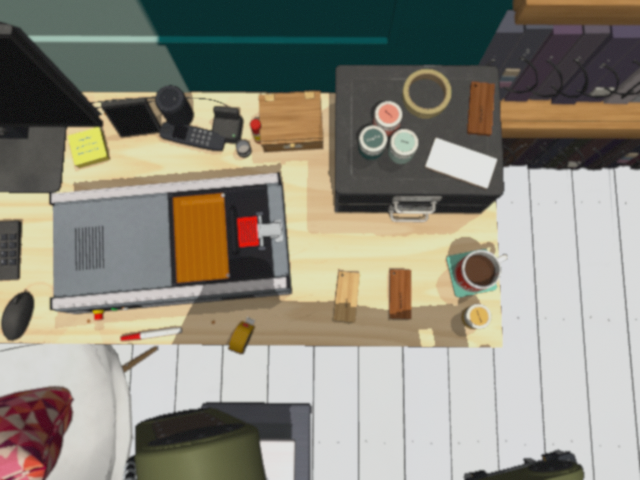

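View pics/side0.png

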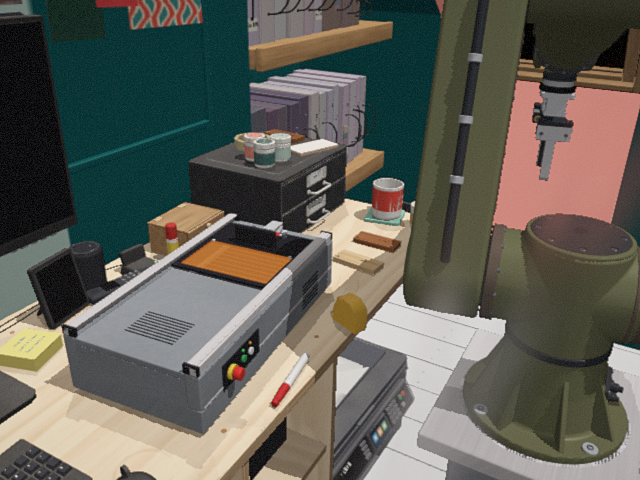

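The top view shows the engraver (rails from (52,190)-(290,290)), with the amber window at (173–229,193–285) and the red paddle at about (247,232). The dark block is at (400,293) and the pale one at (346,296). The similar dark piece at (481,108) is on the cabinet, so it isn't the target. In the side view, the tape measure is in front of the engraver at (350,313).

```bash
cat > h.py <<'E'
import numpy as np,cv2,pickle
from scipy.spatial.transform import Rotation as R
def rays(c,uv):
    uv=np.atleast_2d(uv).astype(float)
    d=np.c_[(uv[:,0]-c["cx"])/c["fx"],(uv[:,1]-c["cy"])/c["fy"],np.ones(len(uv))]
    return d@R.from_euler("xyz",c["orientation"]).as_matrix().T
def onz(c,uv,z):
    d=rays(c,uv);o=np.array(c["origin"]);return o+d*((z-o[2])/d[:,2])[:,None]
def cloud(c):
    v,u=np.mgrid[:480,:640];d=rays(c,np.c_[u.ravel(),v.ravel()])
    P=np.array(c["origin"])+d*c["z_map"].reshape(-1,1);P[c["z_map"].ravel()==0]=np.nan
    return P.reshape(480,640,3)
def rect(p):
    (cx,cy),(w,h),a=cv2.minAreaRect(np.float32(p[:,:2]));
    if w<h:w,h,a=h,w,a+90
    return np.round([cx,cy,w,h,(a+90)%180-90],1)
def blob(c,lo,hi,box):
    m=cv2.inRange(cv2.cvtColor(c["frame"],cv2.COLOR_BGR2HSV),lo,hi);k=np.zeros_like(m);x0,y0,x1,y1=box;k[y0:y1,x0:x1]=1
    n,l,s,_=cv2.connectedComponentsWithStats(m*k);i=1+np.argmax(s[1:,4]);return (l==i)
def outline(m):
    # pixel-edge corners
    v,u=np.nonzero(m);return np.concatenate([np.c_[u+a,v+b] for a in(-.5,.5) for b in(-.5,.5)])
E
python3 - <<'E'
from h import *
c=pickle.load(open("top.pkl","rb"));P=cloud(c)
hsv=cv2.cvtColor(c["frame"],cv2.COLOR_BGR2HSV)
for q in[(400,293),(346,296),(200,240),(245,232),(233,235),(470,290)]:print(q,hsv[q[1],q[0]],P[q[1],q[0]].round(1))
for n,lo,hi,box,z in[("dark",(0,90,40),(14,255,150),(380,255,420,330),12),("amber",(8,150,60),(20,255,255),(165,180,232,290),118),("red",(0,180,100),(6,255,255),(230,205,270,260),134),("red2",(174,180,100),(180,255,255),(230,205,270,260),134)]:
    try:
        m=blob(c,lo,hi,box);print(n,m.sum(),rect(onz(c,outline(m),z)),"z",np.nanmedian(P[m][:,2]))
    except Exception as e:print(n,e)
Z=P[...,2];roi=np.zeros(Z.shape,bool);roi[170:320,45:300]=1
m=roi&(Z>100)&(Z<135);n,l,s,_=cv2.connectedComponentsWithStats(m.astype(np.uint8));m=l==1+np.argmax(s[1:,4])
print("engr",rect(P[m]));
m=roi&(Z>122)&(Z<132);n,l,s,ct=cv2.connectedComponentsWithStats(m.astype(np.uint8))
for i in range(1,n):
    if s[i,4]>60:print("rail",s[i],rect(P[l==i]),np.median(Z[l==i]))
m=roi&(Z>145)&(Z<170);print("rib",m.sum(),rect(P[m]),np.median(Z[m]))
# desk height and block heights
print("desk",np.nanmedian(Z[240:260,330:380]),"blocks",np.nanmedian(Z[280:305,395:405]))
b=c["frame"][180:330,160:430];cv2.imwrite("pics/crop0.png",cv2.resize(b,None,fx=2.9,fy=2.9,interpolation=cv2.INTER_CUBIC))
E
```

```text
(400, 293) [ 12 167 131] [ 465.5 -390.1   17. ]
(346, 296) [ 18 117 215] [ 457.8 -270.9   15.7]
(200, 240) [ 17 240 170] [561.5  36.  117.2]
(245, 232) [  1 215 189] [575.8 -59.2 134.2]
(233, 235) [140  18  42] [564.3 -38.9 158.8]
(470, 290) [ 11  60 115] [ 470.2 -536.7   48.4]
dark 797 [ 465.3 -389.6  111.1   50.7    0.5] z 13.254699382189528
amber 4549 [567.8  35.7 186.7 111.9   6. ] z 118.92133185702187
red 586 [577.4 -63.5  65.4  43.5   6.6] z 132.28016116371543
red2 1 [607.2 -47.9   2.2   2.1   2. ] z 119.52635514269741
engr [558.8 102.2 486.  248.5 -84.2]
rail [  49  172  232   33 2110] [668.9 113.5 485.8  27.2 -84.2] 126.94898897275095
rail [237 211  44  41 414] [586.5 -85.1  87.8  70.1  50. ] 129.83002364160564
rail [  50  276  240   35 2378] [451.6  90.6 484.3  27.3 -84.1] 127.16415572859137
rib 305 [573.7 -36.9  89.1  14.    6. ] 156.30235942928357
desk 0.7857790573302736 blocks 13.20688566717854
```

View pics/crop0.png

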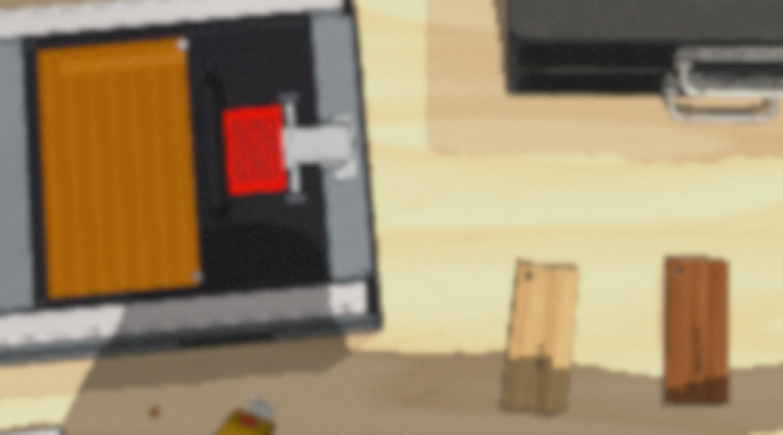

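The measurements agree with each other. Engraver yaw is about 0.102 and its origin about (558.5, 104.7); the rib predicted from that is (573.1, −36.5) and I measured (573.7, −36.9). The dark block is at (465.3, −389.6), 111×51 mm against the true 110×48, with its long axis along x. I'll close the jaw and go above the paddle.

Request:
move_arm:
  moves:
    - [0.544,-0.353,0.03,0.145]
    - [0.544,-0.353,0.03,0.145]
    - [0.544,-0.353,0.03,0.145]
    - [0.544,-0.353,0.03,0.145]
    - [0.544,-0.353,0.03,0.145]
    - [0.544,-0.353,0.03,0.145]
    - [0.544,-0.353,0.03,0.145]
    - [0.544,-0.353,0.03,0.145]
    - [0.544,-0.353,0.03,0.145]
    - [0.544,-0.353,0.03,0.145]
    - [0.544,-0.353,0.03,0.145]
    - [0.544,-0.353,0.03,0.145]
  jaw: 0
  squeeze: 20

```text
clock: 1.3
eef_pos: [543.0, -92.5, 177.5]
eef_rot: [-3.142, 0.0, 0.102]
wrist_force: [0.6, -1.6, 0.3]
finger_gap: 2.3
finger_force: 0.0
```

Request:
move_arm:
  moves:
    - [0.0357,-0.0306,0.005,0]
    - [0.0357,-0.0306,0.03,0]
    - [0.0357,-0.0306,0.035,0]
    - [0.0357,-0.0306,0.035,0]
    - [0.0357,-0.0306,0.035,0]

```text
clock: 1.8
eef_pos: [574.3, -61.2, 143.7]
eef_rot: [3.141, -0.001, 0.101]
wrist_force: [-0.0, 0.3, 0.8]
finger_gap: 0.5
finger_force: 0.0
```

Request:
move_arm:
  moves:
    - [0,-0.001,0.004,0]
    - [0,-0.002,0.006,0]
    - [0,-0.002,0.008,0]
    - [0,-0.002,0.01,0]
    - [0,-0.002,0.01,0]

```text
clock: 2.3
eef_pos: [574.0, -58.4, 132.5]
eef_rot: [-3.141, 0.0, 0.102]
wrist_force: [-0.7, -0.5, -0.2]
finger_gap: 0.5
finger_force: 0.0
```

Request:
move_arm:
  moves:
    - [0,0,0.001,0]
    - [0,0,0.002,0]
    - [0,0,0.003,0]
    - [0,0,0.004,0]
    - [0,0,0.004,0]

```text
clock: 2.8
eef_pos: [574.2, -58.1, 128.8]
eef_rot: [-3.141, -0.0, 0.102]
wrist_force: [-1.2, 5.5, 4.6]
finger_gap: 0.6
finger_force: 2.5
```

Request:
move_arm:
  moves:
    - [0,0,0.001,0]
    - [0,0,0.002,0]
    - [0,0,0.002,0]

```text
clock: 3.1
eef_pos: [574.4, -58.0, 127.5]
eef_rot: [-3.141, -0.001, 0.102]
wrist_force: [-2.5, 5.6, 10.4]
finger_gap: 0.1
finger_force: 5.5
```

Request:
move_arm:
  moves:
    - [0,0,0.001,0]
    - [0,-0.002,0.001,0]
    - [0,-0.004,0.001,0]
    - [0,-0.006,0.001,0]
    - [0,-0.008,0.001,0]
    - [0,-0.01,0.001,0]

```text
clock: 3.7
eef_pos: [573.7, -49.3, 127.3]
eef_rot: [3.139, -0.002, 0.102]
wrist_force: [-3.8, -2.1, 15.1]
finger_gap: 0.3
finger_force: 7.5
```

Request:
move_arm:
  moves:
    - [0,-0.003,0,0]
    - [0,-0.006,0,0]
    - [0,-0.009,0,0]
    - [0,-0.012,0,0]
    - [0,-0.015,0,0]
    - [0,-0.018,0,0]
    - [0,-0.021,0,0]

```text
clock: 4.4
eef_pos: [571.5, -28.4, 127.3]
eef_rot: [3.14, -0.002, 0.102]
wrist_force: [-4.5, -2.4, 15.8]
finger_gap: 0.6
finger_force: 7.6
```

Request:
move_arm:
  moves:
    - [0,-0.008,-0.001,0]
    - [0,-0.02,-0.002,0]
    - [0,-0.035,-0.003,0]
    - [0,-0.05,-0.003,0]
    - [0,-0.065,-0.003,0]
    - [0,-0.08,-0.003,0]
    - [0,-0.095,-0.003,0]
    - [0,-0.11,-0.003,0]
    - [0,-0.125,-0.003,0]
    - [0,-0.14,-0.003,0]
    - [0,-0.15,-0.003,0]
    - [0,-0.158,-0.003,0]

```text
clock: 5.6
eef_pos: [554.9, 130.6, 128.8]
eef_rot: [-3.142, -0.0, 0.102]
wrist_force: [4.0, -2.2, 2.4]
finger_gap: 0.6
finger_force: 2.5
```

Request:
move_arm:
  moves:
    - [0,-0.004,0,0]
    - [0,-0.008,0,0]
    - [0,-0.011,0,0]
    - [0,-0.014,0,0]
    - [0,-0.017,0,0]
    - [0,-0.02,0,0]
    - [0,-0.021,0,0]

```text
clock: 6.3
eef_pos: [553.3, 145.5, 128.9]
eef_rot: [3.133, 0.001, 0.1]
wrist_force: [2.8, -43.7, 8.3]
finger_gap: 0.3
finger_force: 23.7
```

Request:
move_arm:
  moves:
    - [0,0.012,-0.005,0]
    - [0,0.015,-0.04,0]
    - [0,0.06,-0.08,0]
    - [0,0.11,-0.09,0]
    - [0,0.16,-0.09,0]
    - [0,0.21,-0.09,0]
    - [0,0.26,-0.09,0]
    - [0,0.31,-0.09,0]
    - [0,0.36,-0.09,0]
    - [0,0.41,-0.09,0]
    - [0,0.46,-0.09,0]
    - [0,0.5,-0.09,0]
  jaw: 0.07

```text
clock: 7.5
eef_pos: [603.2, -348.4, 218.1]
eef_rot: [-3.14, 0.001, 0.102]
wrist_force: [0.5, 0.9, 0.1]
finger_gap: 69.7
finger_force: 0.0
```

Run:
```python
from cell import manip, viewer
from h import *
s=manip.read_state();print(np.round(s["eef_pos"],1),np.round(s["eef_rot"],3),s["clock"])
c=viewer.camera("top");pickle.dump(c,open("top1.pkl","wb"))
cv2.imwrite("pics/top1.png",cv2.resize(c["frame"][180:330,130:430],None,fx=2.6,fy=2.6,interpolation=cv2.INTER_CUBIC))
```

```text
[ 603.2 -348.4  218.1] [-3.14e+00  1.00e-03  1.02e-01] 7.5
```

View pics/top1.png

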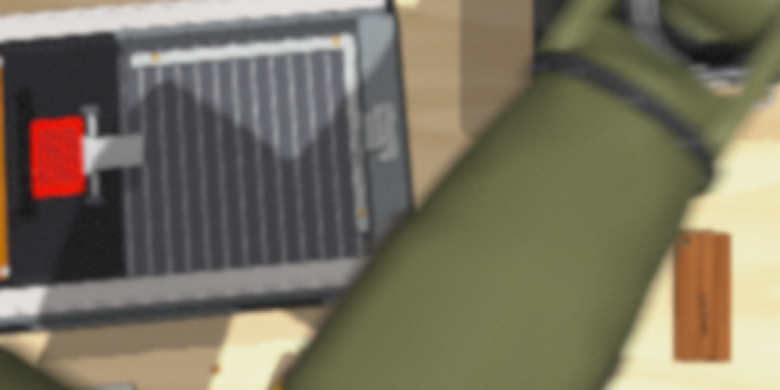

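The guard is open. The bed's L stop shows in the crop: the back strip runs (135,62)→(352,38) and the right strip (352,38)→(362,230), so the inner corner is near crop (345,47), full image (263,198). Next I'll measure it properly.

Run:
```python
from h import *
c=pickle.load(open("top1.pkl","rb"));P=cloud(c)
a=0.102;O=np.array([558.5,104.7]);X=np.array([np.cos(a),np.sin(a)]);Y=np.array([-X[1],X[0]])
E=lambda p:np.c_[(p[:,:2]-O)@X,(p[:,:2]-O)@Y]
hsv=cv2.cvtColor(c["frame"],cv2.COLOR_BGR2HSV)
print("red",E(rect(onz(c,outline(blob(c,(0,180,100),(6,255,255),(130,205,190,270))),134))[None,:2]))
Q=P.reshape(-1,3);e=E(Q);z=Q[:,2];V=hsv[...,2].ravel()
g=(e[:,0]>-60)&(e[:,0]<30)&(e[:,1]>-170)&(e[:,1]<-60)
print("bed z",np.nanpercentile(z[g],[5,25,50,75,95]))
bz=np.nanmedian(z[g])
# profiles: V and z across back strip (along x), and right strip (along y), by ray cast at bed+7
v,u=np.mgrid[:480,:640];S=onz(c,np.c_[u.ravel(),v.ravel()],bz+7);es=E(S)
for nm,ax,lo,hi,ot,a0,a1 in(("x",0,40,110,1,-170,-60),("y",1,-225,-170,0,-20,60)):
    for b in range(lo,hi,2):
        k=(es[:,ax]>=b)&(es[:,ax]<b+2)&(es[:,ot]>a0)&(es[:,ot]<a1)
        print(nm,b+1,k.sum(),V[k].mean().round(),np.nanmedian(z[k]).round(1))
```

```text
red [[ 1.78497151 27.25993171]]
bed z [78.31251434 80.59881873 82.1374346  83.67498524 85.8947409 ]
x 41 47 110.0 82.1
x 43 47 112.0 82.3
x 45 47 112.0 82.7
x 47 46 114.0 82.7
x 49 46 116.0 81.9
x 51 46 117.0 82.7
x 53 46 118.0 83.3
x 55 46 118.0 82.0
x 57 46 119.0 82.1
x 59 46 118.0 81.9
x 61 47 119.0 81.6
x 63 47 120.0 82.4
x 65 48 121.0 82.6
x 67 47 121.0 81.4
x 69 47 121.0 82.5
x 71 46 123.0 82.2
x 73 46 123.0 81.7
x 75 46 122.0 82.1
x 77 46 122.0 81.6
x 79 46 126.0 82.2
x 81 47 149.0 87.2
x 83 47 185.0 88.9
x 85 47 208.0 89.1
x 87 47 213.0 88.9
x 89 46 205.0 89.4
x 91 46 180.0 86.9
x 93 46 146.0 82.0
x 95 43 116.0 81.3
x 97 44 98.0 82.2
x 99 46 92.0 86.4
x 101 47 90.0 93.7
x 103 46 90.0 101.0
x 105 47 98.0 107.2
x 107 46 114.0 110.3
x 109 46 129.0 111.4
y -224 34 116.0 115.1
y -222 35 114.0 116.1
y -220 35 112.0 115.5
y -218 35 112.0 116.4
y -216 34 106.0 114.1
y -214 33 97.0 111.8
y -212 35 89.0 81.5
y -210 34 97.0 87.7
y -208 33 115.0 89.2
y -206 33 130.0 89.6
y -204 36 138.0 89.5
y -202 35 138.0 89.7
y -200 34 118.0 85.3
y -198 34 96.0 83.1
y -196 35 87.0 82.4
y -194 35 85.0 82.6
y -192 34 87.0 82.6
y -190 34 93.0 81.7
y -188 35 105.0 82.8
y -186 34 115.0 83.2
y -184 35 110.0 81.6
y -182 33 100.0 82.9
y -180 35 94.0 82.1
y -178 35 94.0 82.3
y -176 34 97.0 82.1
y -174 34 106.0 82.9
y -172 34 119.0 81.9
y -170 36 124.0 81.8
```

Request:
move_arm:
  moves:
    - [-0.03,0.012,0,0.03]
    - [-0.07,0.025,0,0.06]
    - [-0.11,0.025,0.02,0.09]
    - [-0.1414,0.027,0.05,0.093]
    - [-0.1414,0.027,0.08,0.093]
    - [-0.1414,0.027,0.12,0.093]
    - [-0.1414,0.027,0.14,0.093]
    - [-0.1414,0.027,0.14,0.093]

```text
clock: 8.35
eef_pos: [464.3, -386.5, 75.4]
eef_rot: [-3.137, 0.004, 0.009]
wrist_force: [-0.6, -0.9, 1.0]
finger_gap: 69.4
finger_force: 0.0
```

Bed is at about z = 81. The stop's inner corner is near engraver (82, −200), and the strip widths come out at 10 mm, as they should. Descending to the block.

Request:
move_arm:
  moves:
    - [0.001,0.003,0.03,0]
    - [0.001,0.003,0.055,0]
    - [0.001,0.003,0.065,0]
    - [0.001,0.003,0.069,0]
    - [0.001,0.003,0.069,0]

```text
clock: 8.85
eef_pos: [467.1, -391.3, 10.6]
eef_rot: [3.141, -0.001, 0.009]
wrist_force: [-0.8, -0.6, -0.6]
finger_gap: 69.7
finger_force: 0.0
```

Request:
move_arm:
  moves:
    - [0,0,0,0]
    - [0,0,0,0]
    - [0,0,0,0]
    - [0,0,0,0]
    - [0,0,0,0]
  jaw: 0.03
  squeeze: 15

```text
clock: 9.35
eef_pos: [466.9, -391.2, 10.4]
eef_rot: [3.141, -0.001, 0.009]
wrist_force: [-0.8, 0.7, 5.9]
finger_gap: 47.9
finger_force: 15.0
```

The tips are only at z 10.4, which is too shallow a grip. I'll reopen, lower and regrip.

Request:
move_arm:
  moves:
    - [0,0,0,0]
    - [0,0,0,0]
    - [0,0,0.003,0]
    - [0,0,0.006,0]
    - [0,0,0.0065,0]
    - [0,0,0.0065,0]
  jaw: 0.06

```text
clock: 9.95
eef_pos: [466.6, -391.0, 2.9]
eef_rot: [-3.141, 0.0, 0.009]
wrist_force: [-0.6, 0.8, -0.1]
finger_gap: 60.5
finger_force: 0.0
```

Request:
move_arm:
  moves:
    - [0,0,0,0]
    - [0,0,0,0]
    - [0,0,0,0]
    - [0,0,0,0]
    - [0,0,0,0]
  jaw: 0.03
  squeeze: 20

```text
clock: 10.45
eef_pos: [466.7, -391.1, 3.3]
eef_rot: [3.142, -0.0, 0.009]
wrist_force: [1.1, 0.2, -0.1]
finger_gap: 47.7
finger_force: 19.9
```

Request:
move_arm:
  moves:
    - [0,0,-0.01,0]
    - [0,0,-0.04,0]
    - [0,0,-0.08,0]
    - [0,0,-0.12,0]
    - [0.01,-0.02,-0.15,-0.14]
    - [0.03,-0.05,-0.167,-0.28]
    - [0.05,-0.09,-0.167,-0.42]
    - [0.07,-0.13,-0.167,-0.56]
    - [0.09,-0.17,-0.167,-0.7]
    - [0.11,-0.21,-0.167,-0.84]
    - [0.13,-0.25,-0.167,-0.98]
    - [0.1387,-0.28,-0.167,-1.12]

```text
clock: 11.65
eef_pos: [603.8, -107.3, 170.9]
eef_rot: [3.141, -0.0, 1.136]
wrist_force: [0.0, -0.6, -1.0]
finger_gap: 47.9
finger_force: 19.9
```

```bash
cat > go.py <<'E'
import sys;from cell import manip;import numpy as np
from scipy.spatial.transform import Rotation as R
s=manip.read_state();p=np.array(s["eef_pos"]);r=s["eef_rot"];a=.102;C=np.array([558.5,104.7])
M=np.array([[np.cos(a),-np.sin(a)],[np.sin(a),np.cos(a)]])
ex,ey,z,yaw=map(float,sys.argv[1:])
t=np.r_[C+M@[ex,ey],z];T=R.from_euler("xyz",[np.pi,0,r[2]])
print(s["clock"],p.round(1),"eng now",(M.T@(p[:2]-C)).round(1),"yaw",round(r[2],4),"gap",s["finger_gap"],"F",np.round(s["wrist_force"],1))
print("tool shift m",(T.inv().apply(t-p)/1000).round(4),"turn",round(-(yaw-r[2]),4))
E
python3 go.py 30 -135 165 1.673
```

```text
11.65 [ 603.8 -107.3  170.9] eng now [  23.5 -215.5] yaw 1.1359 gap 47.8677953087994 F [ 0.  -0.6 -1. ]
tool shift m [ 0.0725 -0.0356  0.0059] turn -0.5371
```

Request:
move_arm:
  moves:
    - [0.02,-0.012,0,-0.13]
    - [0.05,-0.025,0,-0.27]
    - [0.0725,-0.0356,0.006,-0.41]
    - [0.0725,-0.0356,0.006,-0.537]
    - [0.0725,-0.0356,0.02,-0.537]
    - [0.0725,-0.0356,0.04,-0.537]
    - [0.0725,-0.0356,0.055,-0.537]
    - [0.0725,-0.0356,0.065,-0.537]
    - [0.0725,-0.0356,0.07,-0.537]
    - [0.0725,-0.0356,0.07,-0.537]

```text
clock: 12.65
eef_pos: [601.6, -29.3, 99.8]
eef_rot: [-3.141, -0.0, 1.665]
wrist_force: [-0.1, 0.6, -1.3]
finger_gap: 47.8
finger_force: 19.9
```

```bash
python3 go.py 30 -135 86 1.673
python3 - <<'E'
from cell import viewer
from h import *
c=viewer.camera("side");cv2.imwrite("pics/side1.png",cv2.resize(c["frame"][180:380,150:400],None,fx=3,fy=3,interpolation=cv2.INTER_CUBIC))
E
```

```text
12.65 [601.6 -29.3  99.8] eng now [  29.3 -137.7] yaw 1.6648 gap 47.79484987785431 F [-0.1  0.6 -1.3]
tool shift m [0.0027 0.0007 0.0138] turn -0.0082
```

View pics/side1.png

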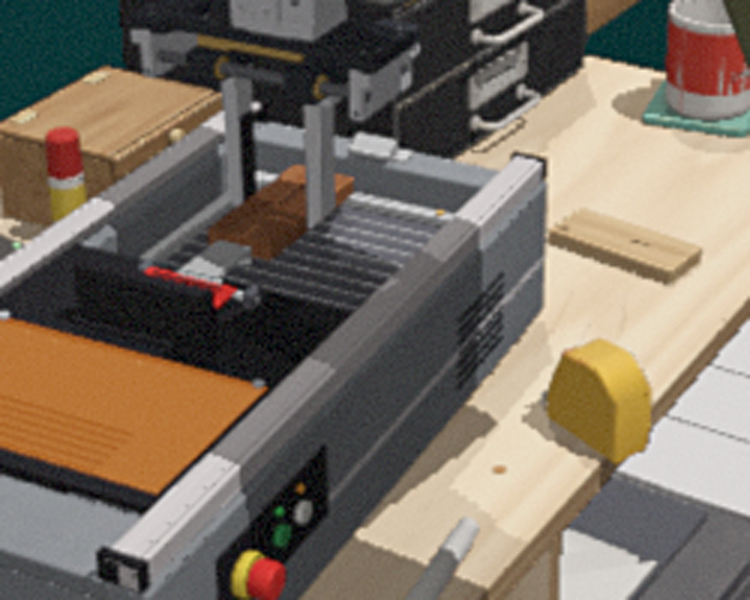

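The block (crop (285,210)) is held level over the bed, parallel to the strips and clear of the hook at (220,258). I'll lower slowly to feel for the bed.

Request:
move_arm:
  moves:
    - [0.001,0,0.004,-0.008]
    - [0.001,0,0.008,-0.008]
    - [0.001,0,0.01,-0.008]
    - [0.001,0,0.011,-0.008]
    - [0.001,0,0.012,-0.008]
    - [0.001,0,0.012,-0.008]

```text
clock: 13.3
eef_pos: [601.7, -28.1, 88.2]
eef_rot: [-3.142, -0.0, 1.674]
wrist_force: [0.3, -0.1, -0.8]
finger_gap: 47.8
finger_force: 19.9
```

Request:
move_arm:
  moves:
    - [0,0,0.001,0]
    - [0,0,0.002,0]
    - [0,0,0.002,0]

```text
clock: 13.6
eef_pos: [601.6, -28.1, 86.1]
eef_rot: [-3.141, -0.0, 1.674]
wrist_force: [0.2, -0.1, -1.7]
finger_gap: 47.9
finger_force: 19.9
```

Request:
move_arm:
  moves:
    - [0,0,0.001,0]
    - [0,0,0.001,0]
    - [0,0,0.001,0]

```text
clock: 13.9
eef_pos: [601.7, -28.2, 85.2]
eef_rot: [-3.142, 0.0, 1.674]
wrist_force: [-0.1, -0.9, -0.4]
finger_gap: 47.6
finger_force: 19.9
```

Request:
move_arm:
  moves:
    - [0,0,0.001,0]
    - [0,0,0.001,0]
    - [0,0,0.001,0]

```text
clock: 14.2
eef_pos: [601.8, -28.1, 84.9]
eef_rot: [3.141, 0.0, 1.674]
wrist_force: [-2.9, 1.5, 5.9]
finger_gap: 47.7
finger_force: 19.9
```

Request:
move_arm:
  moves:
    - [0,0,0.001,0]
    - [0,0,0.001,0]
    - [0,0,0.001,0]

```text
clock: 14.5
eef_pos: [601.8, -28.1, 84.9]
eef_rot: [3.141, 0.0, 1.674]
wrist_force: [-7.3, 0.6, 14.7]
finger_gap: 47.8
finger_force: 19.9
```

Contact at TCP z 84.9, so the bed is at about 82, which matches. Now I'll ease off and slide it right to the strip while still holding it.

Request:
move_arm:
  moves:
    - [0,0,-0.0015,0]
    - [-0.001,0,-0.0015,0]
    - [-0.002,0,-0.0015,0]
    - [-0.003,0,-0.0015,0]
    - [-0.004,0,-0.0015,0]
    - [-0.004,0,-0.0015,0]

```text
clock: 15.1
eef_pos: [602.3, -32.1, 85.0]
eef_rot: [3.141, -0.0, 1.674]
wrist_force: [-0.0, 2.3, 4.7]
finger_gap: 47.8
finger_force: 19.9
```

Request:
move_arm:
  moves:
    - [-0.001,0,0,0]
    - [-0.002,0,0,0]
    - [-0.003,0,0,0]
    - [-0.003,0,0,0]

```text
clock: 15.5
eef_pos: [602.4, -34.1, 84.9]
eef_rot: [3.141, -0.002, 1.674]
wrist_force: [-1.6, 10.1, 5.5]
finger_gap: 47.9
finger_force: 19.9
```

It reached the right strip (10 N). Release, lift, and go round to the front face.

Request:
move_arm:
  moves:
    - [0.0003,0,0,0]
    - [0.0003,0,0,0]
    - [0.0003,0,0,0]
    - [0.0003,0,0,0]
  jaw: 0.058

```text
clock: 15.9
eef_pos: [602.3, -35.1, 84.5]
eef_rot: [-3.141, 0.0, 1.674]
wrist_force: [0.5, 0.3, -0.4]
finger_gap: 58.2
finger_force: 0.0
```

Request:
move_arm:
  moves:
    - [0,0,-0.005,0]
    - [0,0,-0.02,0]
    - [0,0,-0.035,0]
    - [0,-0.02,-0.035,0]
    - [0,-0.048,-0.035,0]
    - [0,-0.048,-0.035,0]

```text
clock: 16.5
eef_pos: [553.1, -39.9, 121.3]
eef_rot: [3.141, 0.0, 1.674]
wrist_force: [0.0, 0.1, -0.2]
finger_gap: 58.2
finger_force: 0.0
```

Request:
move_arm:
  moves:
    - [0,0,0,0]
    - [0,0,0,0]
    - [0,0,0,0]
    - [0,0,0,0]
    - [0,0,0,0]
  jaw: 0

```text
clock: 17.0
eef_pos: [554.8, -39.7, 119.6]
eef_rot: [-3.141, -0.0, 1.674]
wrist_force: [0.0, -0.5, -0.3]
finger_gap: 21.7
finger_force: 0.0
```

```bash
python3 go.py -18 -144.5 87.5 1.673
```

```text
17.0 [554.8 -39.7 119.6] eng now [ -18.4 -143.3] yaw 1.6739 gap 21.674518424157135 F [ 0.  -0.5 -0.3]
tool shift m [-0.0012  0.0004  0.0321] turn 0.0009
```

Request:
move_arm:
  moves:
    - [0,0,0,0]
    - [0,0,0,0]
    - [0,0,0,0]
    - [-0.001,0,0.01,0]
    - [-0.001,0,0.02,0]
    - [-0.001,0,0.028,0]
    - [-0.001,0,0.031,0]
    - [-0.001,0,0.031,0]

```text
clock: 17.8
eef_pos: [554.5, -40.7, 88.1]
eef_rot: [-3.141, -0.0, 1.674]
wrist_force: [-0.1, 0.2, 0.2]
finger_gap: 0.8
finger_force: 0.0
```

Request:
move_arm:
  moves:
    - [0,0.003,0,0]
    - [0,0.006,0,0]
    - [0,0.009,0,0]
    - [0,0.012,0,0]
    - [0,0.015,0,0]
    - [0,0.018,0,0]
    - [0,0.021,0,0]
    - [0,0.024,0,0]
    - [0,0.027,0,0]
    - [0,0.029,0,0]
    - [0,0.031,0,0]
    - [0,0.032,0,0]

```text
clock: 19.0
eef_pos: [586.7, -37.4, 88.7]
eef_rot: [-3.142, -0.0, 1.674]
wrist_force: [-0.9, 0.1, 0.7]
finger_gap: 0.5
finger_force: 0.7
```

```bash
python3 go.py 21.5 -144.5 87.5 1.673
```

```text
19.0 [586.7 -37.4  88.7] eng now [  13.6 -144.3] yaw 1.6738 gap 0.46907854351127043 F [-0.9  0.1  0.7]
tool shift m [-0.0003  0.0079  0.0012] turn 0.0008
```

Request:
move_arm:
  moves:
    - [0,0.002,0,0]
    - [0,0.004,0,0]
    - [0,0.005,0,0]
    - [0,0.006,0,0]
    - [0,0.007,0,0]
    - [0,0.007,0,0]

```text
clock: 19.6
eef_pos: [593.6, -36.7, 88.7]
eef_rot: [3.141, 0.0, 1.674]
wrist_force: [0.0, -0.8, 1.1]
finger_gap: 0.3
finger_force: 0.3
```

Request:
move_arm:
  moves:
    - [0,0.001,0,0]
    - [0,0.0015,0,0]
    - [0,0.0015,0,0]

```text
clock: 19.9
eef_pos: [595.1, -36.6, 88.8]
eef_rot: [3.142, -0.0, 1.674]
wrist_force: [-0.4, -0.1, 1.1]
finger_gap: 0.6
finger_force: 0.4
```

Request:
move_arm:
  moves:
    - [0,0.001,0,0]
    - [0,0.002,0,0]
    - [0,0.002,0,0]

```text
clock: 20.2
eef_pos: [597.1, -36.3, 88.7]
eef_rot: [3.141, 0.0, 1.674]
wrist_force: [-0.4, -1.0, 0.8]
finger_gap: 0.3
finger_force: 0.4
```

Request:
move_arm:
  moves:
    - [0,0.001,0,0]
    - [0,0.001,0,0]

```text
clock: 20.4
eef_pos: [598.1, -36.2, 88.8]
eef_rot: [3.142, -0.0, 1.674]
wrist_force: [-0.1, -0.5, 0.9]
finger_gap: 0.3
finger_force: 0.4
```

Request:
move_arm:
  moves:
    - [0,0.001,0,0]
    - [0,0.002,0,0]
    - [0,0.002,0,0]

```text
clock: 20.7
eef_pos: [600.1, -36.0, 88.7]
eef_rot: [3.142, -0.0, 1.674]
wrist_force: [-1.2, -0.6, 1.0]
finger_gap: 0.2
finger_force: 0.4
```

Request:
move_arm:
  moves:
    - [0,0.001,0,0]
    - [0,0.002,0,0]
    - [0,0.002,0,0]

```text
clock: 21.0
eef_pos: [600.7, -35.9, 88.5]
eef_rot: [-3.138, -0.0, 1.674]
wrist_force: [-11.8, -0.7, 6.3]
finger_gap: 0.6
finger_force: 6.2
```

```bash
python3 go.py 30 -144.5 87.5 1.673
python3 - <<'E'
from cell import viewer
from h import *
c=viewer.camera("side");cv2.imwrite("pics/side2.png",cv2.resize(c["frame"][190:300,180:320],None,fx=5,fy=5,interpolation=cv2.INTER_CUBIC))
E
```

```text
21.0 [600.7 -35.9  88.5] eng now [  27.6 -144.2] yaw 1.6738 gap 0.6355881729345318 F [-11.8  -0.7   6.3]
tool shift m [-0.0003  0.0024  0.001 ] turn 0.0008
```

View pics/side2.png

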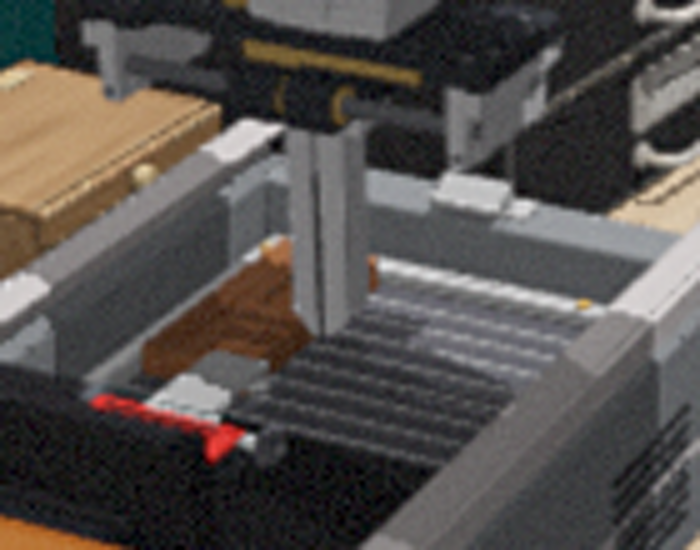

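The block sits against the back strip under 12 N, with the finger at the middle of its front face. To be sure the end is snug, I'll also push gently on its left end.

Request:
move_arm:
  moves:
    - [0,-0.006,0,0]
    - [0,-0.006,-0.02,0]
    - [0,-0.006,-0.035,0]
    - [0.04,0.015,-0.035,0]
    - [0.074,0.03,-0.035,0]
    - [0.074,0.03,-0.035,0]
    - [0.074,0.03,-0.035,0]

```text
clock: 21.75
eef_pos: [624.3, 41.3, 123.9]
eef_rot: [3.141, 0.0, 1.675]
wrist_force: [-0.1, -0.1, 0.4]
finger_gap: 0.6
finger_force: 0.0
```

```bash
python3 go.py 58 -72 88.5 1.673
```

```text
21.75 [624.3  41.3 123.9] eng now [ 59.  -69.8] yaw 1.6751 gap 0.6281883629349417 F [-0.1 -0.1  0.4]
tool shift m [-0.0022 -0.001   0.0354] turn 0.0021
```

Request:
move_arm:
  moves:
    - [-0.001,-0.001,0.015,0]
    - [-0.001,-0.001,0.028,0]
    - [-0.001,-0.001,0.035,0]
    - [-0.001,-0.001,0.035,0]
    - [-0.004,-0.001,0.035,0]
    - [-0.006,-0.001,0.035,0]
    - [-0.008,-0.001,0.035,0]
    - [-0.009,-0.001,0.035,0]
    - [-0.01,-0.001,0.035,0]
    - [-0.01,-0.001,0.035,0]

```text
clock: 22.75
eef_pos: [624.4, 31.7, 89.2]
eef_rot: [3.141, -0.001, 1.674]
wrist_force: [-0.8, 5.7, 3.3]
finger_gap: 0.0
finger_force: 3.1
```

Request:
move_arm:
  moves:
    - [-0.001,0,0,0]
    - [-0.002,0,0,0]
    - [-0.002,0,0,0]

```text
clock: 23.05
eef_pos: [624.4, 31.4, 89.2]
eef_rot: [3.141, -0.004, 1.675]
wrist_force: [-1.2, 16.1, 3.8]
finger_gap: 0.4
finger_force: 8.3
```

Both sides are snug. Retreat up and over to the left of the rib, checking the block from above.

Request:
move_arm:
  moves:
    - [0.008,0,0,0]
    - [0.008,0,-0.04,0]
    - [0.008,0,-0.09,0]
    - [0.05,-0.02,-0.1,0]
    - [0.095,-0.04,-0.1,0]
    - [0.14,-0.058,-0.1,0]
    - [0.168,-0.058,-0.1,0]
    - [0.168,-0.058,-0.1,0]
    - [0.168,-0.058,-0.1,0]

```text
clock: 23.95
eef_pos: [549.5, 190.0, 188.7]
eef_rot: [3.141, 0.0, 1.675]
wrist_force: [0.4, -0.3, 0.7]
finger_gap: 0.4
finger_force: 0.0
```

```bash
python3 go.py 0 86 137 1.673
python3 - <<'E'
from cell import viewer
from h import *
c=viewer.camera("top");pickle.dump(c,open("top2.pkl","wb"))
cv2.imwrite("pics/top2.png",cv2.resize(c["frame"][170:310,50:320],None,fx=2.9,fy=2.9,interpolation=cv2.INTER_CUBIC))
E
```

```text
23.95 [549.5 190.  188.7] eng now [-0.3 85.8] yaw 1.6748 gap 0.40254690824908135 F [ 0.4 -0.3  0.7]
tool shift m [0.0002 0.0003 0.0517] turn 0.0018
```

View pics/top2.png

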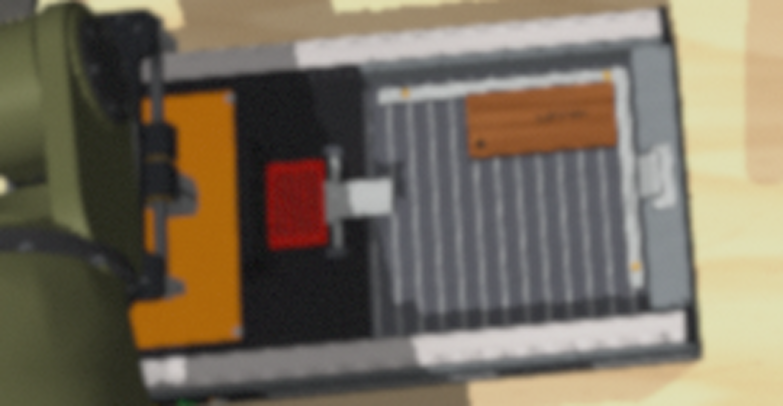

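The dark block, crop (468–615, 82–158), sits flush along the back strip with its end at the right strip. A quick numeric check follows.

Run:
```python
from h import *
c=pickle.load(open("top2.pkl","rb"));a=.102;O=np.array([558.5,104.7]);M=np.array([[np.cos(a),-np.sin(a)],[np.sin(a),np.cos(a)]])
m=blob(c,(0,120,60),(16,255,255),(200,190,270,235));r=rect(onz(c,outline(m),94.))
print(m.sum(),r,"eng",(M.T@(r[:2]-O)).round(1),np.nanmedian(cloud(c)[m][:,2]))
```

```text
1061 [629.5 -32.8 108.8  49.7 -83.6] eng [  56.6 -144. ] 94.47116031374571
```

Request:
move_arm:
  moves:
    - [0,0,0.02,0]
    - [0,0,0.04,0]
    - [0,0,0.05,0]
    - [0,0,0.051,0]
    - [-0.004,0,0.051,0]
    - [-0.008,0,0.051,0]
    - [-0.012,0,0.051,0]
    - [-0.016,0,0.051,0]
    - [-0.02,0,0.051,0]

```text
clock: 24.9
eef_pos: [551.8, 169.9, 138.3]
eef_rot: [3.141, -0.001, 1.674]
wrist_force: [0.1, 2.3, 1.3]
finger_gap: 0.2
finger_force: 1.1
```

The block is at engraver (56.6, −144) against an expected (58, −145), which is within calibration. The finger is touching the rib with 2.3 N. Sliding the guard shut.

Request:
move_arm:
  moves:
    - [-0.006,0,0,0]
    - [-0.018,0,0,0]
    - [-0.032,0,0,0]
    - [-0.047,0,0,0]
    - [-0.062,0,0,0]
    - [-0.077,0,0,0]
    - [-0.092,0,0,0]
    - [-0.107,0,0,0]
    - [-0.122,0,0,0]
    - [-0.137,0,0,0]
    - [-0.149,0,0,0]
    - [-0.157,0,0,0]

```text
clock: 26.1
eef_pos: [567.7, 12.7, 137.6]
eef_rot: [-3.141, 0.0, 1.673]
wrist_force: [-0.9, 2.2, 1.2]
finger_gap: 0.5
finger_force: 1.2
```

```bash
python3 go.py 0 -128 137 1.673
```

```text
26.1 [567.7  12.7 137.6] eng now [ -0.3 -92.5] yaw 1.6732 gap 0.45777726860466705 F [-0.9  2.2  1.2]
tool shift m [-0.0355  0.0003  0.0006] turn 0.0002
```

Request:
move_arm:
  moves:
    - [-0.004,0,0,0]
    - [-0.008,0,0,0]
    - [-0.012,0,0,0]
    - [-0.016,0,0,0]
    - [-0.02,0,0,0]
    - [-0.023,0,0,0]
    - [-0.026,0,0,0]
    - [-0.028,0,0,0]
    - [-0.03,0,0,0]
    - [-0.032,0,0,0]
    - [-0.033,0,0,0]

```text
clock: 27.2
eef_pos: [571.1, -19.3, 137.7]
eef_rot: [-3.142, 0.0, 1.674]
wrist_force: [-1.9, 2.3, -1.0]
finger_gap: 0.6
finger_force: 1.0
```

Request:
move_arm:
  moves:
    - [-0.001,0,0,0]
    - [-0.002,0,0,0]
    - [-0.003,0,0,0]
    - [-0.003,0,0,0]

```text
clock: 27.6
eef_pos: [571.1, -19.9, 137.7]
eef_rot: [-3.141, -0.003, 1.674]
wrist_force: [-3.6, 15.1, 2.1]
finger_gap: 0.3
finger_force: 8.2
```

Request:
move_arm:
  moves:
    - [-0.001,0,0,0]
    - [-0.002,0,0,0]
    - [-0.002,0,0,0]

```text
clock: 27.9
eef_pos: [571.1, -20.0, 137.7]
eef_rot: [-3.141, -0.006, 1.675]
wrist_force: [-5.3, 30.0, 3.5]
finger_gap: 0.5
finger_force: 14.6
```

It hit a hard stop at 30 N. Back off, rise and check the latch.

Request:
move_arm:
  moves:
    - [0.004,0,0,0]
    - [0.012,0,0,0]
    - [0.012,0,-0.04,0]
    - [0.012,0,-0.08,0]
    - [0.06,-0.02,-0.09,0]
    - [0.11,-0.06,-0.09,0]
    - [0.16,-0.1,-0.09,0]
    - [0.2,-0.12,-0.09,0]
    - [0.23,-0.14,-0.09,0]

```text
clock: 28.8
eef_pos: [414.4, 182.8, 228.1]
eef_rot: [3.14, 0.0, 1.673]
wrist_force: [0.5, 0.9, 0.1]
finger_gap: 0.4
finger_force: 0.0
```

Run:
```python
from cell import viewer,manip
from h import *
c=viewer.camera("top");P=cloud(c);c0=pickle.load(open("top.pkl","rb"));P0=cloud(c0)
for cc,p in((c0,P0),(c,P)):
    m=blob(cc,(0,180,100),(6,255,255),(230,205,270,260));print("red",m.sum(),rect(onz(cc,outline(m),134)),np.nanmedian(p[m][:,2]))
    Z=p[...,2];k=np.zeros(Z.shape,bool);k[190:285,222:250]=1;k&=(Z>145)&(Z<170);print("rib",k.sum(),rect(p[k]),np.median(p[k],0))
    k=np.zeros(Z.shape,bool);k[224:238,258:286]=1;print("hook z",np.nanmedian(Z[224:238,258:286],0).round(0))
s=viewer.camera("side");s0=pickle.load(open("side.pkl","rb"))
f=lambda q:cv2.resize(q["frame"][200:300,230:340],None,fx=3.5,fy=3.5,interpolation=cv2.INTER_CUBIC)
cv2.imwrite("pics/cmp.png",np.hstack([f(s0),f(s)]))
st=manip.read_state();print(st["clock"],np.round(st["eef_pos"]),np.round(st["wrist_force"],1))
```

```text
red 586 [577.4 -63.5  65.4  43.5   6.6] 132.28016116371543
rib 305 [573.7 -36.9  89.1  14.    6. ] [572.36353889 -37.72586674 156.30235943]
hook z [130. 129. 131. 131. 132. 133. 131. 133. 132. 131. 131. 132. 132. 132.
 132. 131. 132. 131. 131. 131. 132. 133. 131. 115. 113. 114. 113. 105.]
red 589 [577.2 -63.6  65.4  43.3   6.6] 132.63456894959882
rib 303 [573.6 -37.   89.2  13.9   6.2] [572.82875583 -37.77870692 156.03748594]
hook z [130. 132. 131. 133. 131. 132. 132. 131. 131. 132. 131. 131. 131. 132.
 132. 132. 132. 132. 133. 132. 131. 131. 131. 115. 113. 112. 111. 107.]
28.9 [413. 185. 228.] [-0.4 -0.5  0.1]
```

View pics/cmp.png

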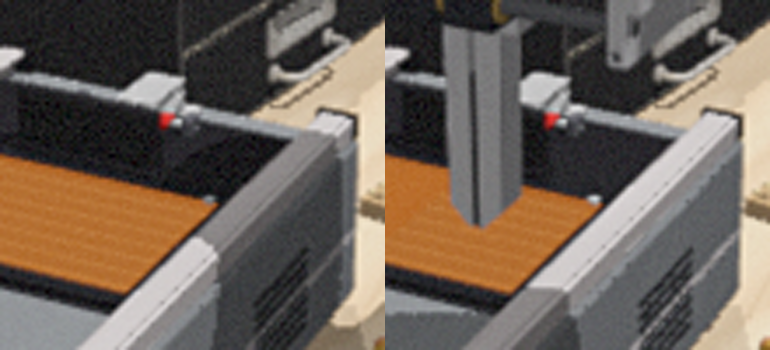

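The guard, paddle and hook are back at their initial shut, latched positions to within 0.2 mm: rib at (573.6, −37.0), was (573.7, −36.9). The picture pair also matches, with the hook at the same place behind the keeper, and the arm is free in the air. Handing in.

```bash
python3 -c "
from cell import manip
print(manip.sign_off())"
```

```text
the job is handed in; nothing more can be done
None
```

I handed the job in at about 29 s of the 69 s limit: the dark block is snug in the corner stop and the guard is shut with its latch home, by force and camera checks, but sign-off returned no verdict.

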